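# Load two spigot bars into the drill jig

### The arm

A 6-joint arm with a two-finger parallel gripper is mounted at the origin on the work surface. World frame = base frame: x ahead of the robot, y to its left, z up, the work surface at z = 0. Lengths are in mm, angles in rad, forces in N, time in s.
With the tool pointing down it reaches from about 400 to 925 mm from the base axis. Payload 12.5 kg.
Tool frame: the origin (TCP) lies midway between the tips of the shut fingers; the grasp point (between the pads) lies 19 mm behind it; z points along the fingers, y is the line along which they close (so a half turn about z gives the same grasp; the last joint's range is limited). The gripper opens to 95 mm and grips with 3 to 60 N. Pads are 20 mm wide; open, the fingers measure 119 mm over their backs; the gripper's body (75 mm by 180 mm) begins 59 mm behind the grasp point.
Start: joints at [-1.324, 0.491, 1.559, -0, 1.092, -0.106], TCP at [215.978, -586.516, 214.661] pointing down, gripper open.
Joint ranges: [-3.1, 3.1], [-0.84, 2.19], [0.05, 2.79], [-1.13, 4.28], [0.06, 2.93], [-2.69, 2.69]. Speed limits (rad/s): [2.22, 2.22, 2.79, 3.14, 3.14, 3.14].

### API

Orientations are given as [roll, pitch, yaw] about the fixed x, y, z axes, in that order (R = Rz(yaw) Ry(pitch) Rx(roll)).
In Python, from cell import env gives the robot as it stands.
- The arm moves only by the tool carry_out, never from a script. Its argument "series" is a list of rows, each a list of 4 numbers: the shift along the world's x, y, z normalised to -1 to 1, where 1 is 5 cm, then the turn about the world's z normalised to -1 to 1, where 1 is 6 degrees. In form: [[x, y, z, turn], ...]. A call has exactly 5 rows; each row shifts and turns the commanded pose from where the row before left it; what a row does not reach is not made up. A row lasts 1/10 s, in which the tool goes at most 50 mm and 8.59 degrees, less where a joint would pass 70% of its speed; a pose out of reach is approached as far as the arm can. A call with a number of a shift or a turn outside -1 to 1 is refused whole. A call with a gripper value outside its range is refused whole. "fingers" is the closure, from -1 (fully open) to 1 (shut), set as the call begins (left out, the last holds). The fingers move at their own pace and stop on an object; the grip force is fixed at half the most. Time passes only in rows, so rows that do not move let the fingers close, or fill a call up. It gives the time, the measured TCP pose, the force, the opening and the grip force at its end, in the units of the state.
- env.state(): the state, without advancing time (a new reading comes with each control period).
- env.read_camera(name): name is "side" or "top" or "wrist"; returns the picture (400x640x3 uint8, red, green, blue); there is no depth.
- env.calibration(name): a dict with "K" (3x3 intrinsics, pixels), "pose" (4x4, takes a point from camera to world coordinates). Camera axes: x right, y down, z forward; pixel columns grow to the right and rows downward; lengths in mm; the calibration is good to about 2 mm. A picture is of the moment at which its call begins: read the wrist's pose just before it. calibration takes no time and is no camera call; for the wrist camera it gives the pose at the moment of the call.
- env.job_done(): hands the job in; it is judged then, once.
Trained networks look in the newest picture that a camera, given by its name, has taken for a name from the list of things; names that differ only in an ending like _2 or _b are one class to them, and where a whole thing is asked for, a point or a joint stands for the part that bears it (a point fixed in the world has none). Each returns a list of dicts, best first, with "conf" (0 to 1); they miss things now and then, are a little off and sometimes report something else, mostly with a low value. They report only what shows in the picture. A call takes as long as a camera call. They do not tell look-alikes from the thing itself.
- env.look_for(camera, label): "position" ([row, column] as shares, 0 to 1, of the picture: columns of its width, rows of its height, amid what is visible of it).
The state is a dict: "t": time; "joints": joint angles; "qvel": joint speeds; "tau": joint torques, N m; "eef_pos": TCP position; "tcp_rot": TCP orientation; "ft_force": force on the tool from outside, world axes, zero at the start; "moment": the same for the moment, N m; "opening": opening from 0.0 (shut) to 1.0 (fully open); "grip_force": force on a finger pad.
Only numpy, scipy, OpenCV 4.12 (cv2) and the standard library are available. Lean on these libraries where they do the work, as an engineer would, in place of code of your own. Each camera call takes 0.05 s, during which the arm holds its last target. There are 200 camera calls.

### The job

Load the drill jig: lay the two aluminium bars that have a round spigot flat in the jig's two rows of saddles, one in each row, both with the spigot towards the upright end plate, and slide each one along until its spigot is through the hole in the plate and its square shoulder is right up against the plate. Leave the other things on the bench where they are.

Things in the scene. Friction and masses are not known exactly. Their poses are not given: they have to be found in the camera images.
- jig: cream drill jig, screwed to the bench. Origin on the bench under it; x axis along the bars towards the end plate, z up. Base plate 12 mm thick, x -94 to +82, y -80 to +80 mm. Upright end plate: inner face at x = +65 mm, 10 mm thick, 76 mm high, full width, one hole per row. Two rows of saddles at y = +45 and -45 mm; each row has two saddles, 10 mm thick, at x = -48 and +28 mm.
- row_a (a point): where the origin of a bar lies when fully home in the row at jig y = +45 mm: jig x = +5, z = 51 mm; axes as the jig's. A level bar 32 mm short of this (spigot just clear of the plate) rests in both saddles and is then slid home along x. Between the saddles 66 mm are free for the fingers, down to the base plate. Either bar fits either row.
- row_b (a point): the same for the row at jig y = -45 mm. Each saddle is a slot with its floor 40 mm above the bench, 25 mm wide up to 48 mm height, then flaring at 45 degrees to 43 mm wide at about 57 mm height.
- hole_a (a point): centre of the hole of row_a at the plate's inner face (jig x = +65, y = +45, z = 51 mm): 19 mm in diameter (its chamfer is only for looks), axis along jig x; axes as the jig's
- hole_b (a point): the same for row_b (jig x = +65, y = -45, z = 51 mm)
- bar1: one of two like aluminium bars: square body 22 x 22 x 120 mm, on one end a round spigot 14 mm in diameter, 26 mm long, its last 4 mm tapered to 9 mm; about 0.16 kg. Lies on the bench. Origin: centre of the square body (11 mm above the bench at first). x axis along the bar: spigot tip at +86 mm, shoulder at +60 mm, plain end at -60 mm.
- bar2: one of two like aluminium bars: square body 22 x 22 x 120 mm, on one end a round spigot 14 mm in diameter, 26 mm long, its last 4 mm tapered to 9 mm; about 0.16 kg. Lies on the bench. Origin: centre of the square body (11 mm above the bench at first). x axis along the bar: spigot tip at +86 mm, shoulder at +60 mm, plain end at -60 mm.
- bar1_tip (a point): centre of the spigot's end face on bar1
- bar2_tip (a point): centre of the spigot's end face on bar2
- offcut: bystander: short plain aluminium offcut without spigot, 22 x 22 x 70 mm, lying on the bench; origin at the centre of its underside
- screwdriver: bystander: screwdriver with red handle, lying on the bench; origin under it
- collar: bystander: white plastic collar, 90 mm outer and 60 mm inner diameter, 28 mm high; origin at the centre of its underside
- clamp: bystander: loose steel toggle clamp with red handle, base 70 x 40 mm, about 95 mm high; origin at the centre of the base's underside
Things that resemble listed ones, but are neither listed nor needed, are in the scene too. Of the things like the jig, leave any that is red; of the rest the larger one is meant.

How it is judged:
By the outcome, as a careful person would: the job done as asked, in the order asked, and still so for the second after the job is handed in, with the robot touching nothing.
It also fails if it takes over 58 s, if anything falls off the work surface, if the arm or the gripper's body presses on something with over 40 N, if the wrist force passes 120 N, or if a joint passes its speed limit or range.

## Working session

There is one attempt and no reset: what is moved stays moved. The work goes in short steps, Python scripts to look and compute and a tool call to move; the robot and the scene stay as the last step left them, time stands still between calls to the robot, and variables do not carry over. Pictures are saved under pics/ and viewed, at most 10 in all, crops included, and the job is handed in when it is done.

Besides the shell and the picture viewer there is one more tool, called after ">>>" as name(argument=value, ...) on one line, values as JSON. carry_out: Moves the arm, as the interface text tells. Its arguments: {"type":"object","properties":{"series":{"type":"array","items":{"type":"array","items":{"type":"number","minimum":-1,"maximum":1}}},"fingers":{"type":"number"}},"required":["series"]}

```bash
ls; mkdir -p pics; cat > h.py <<'E'
import numpy as np, cv2
from cell import env
def snap(c,name=None):
    cal=env.calibration(c); im=env.read_camera(c)
    if name: cv2.imwrite(f'pics/{name}.png',im[:,:,::-1])
    np.savez(f'pics/{name or c}.npz',im=im,K=cal['K'],pose=cal['pose'])
    return im,cal
def ray(cal,u,v):
    P=np.array(cal['pose']);d=P[:3,:3]@np.linalg.inv(cal['K'])@[u,v,1.];return P[:3,3],d
def atz(cal,u,v,z):
    o,d=ray(cal,u,v);return o+d*(z-o[2])/d[2]
def proj(cal,p):
    P=np.array(cal['pose']);q=np.array(cal['K'])@(P[:3,:3].T@(np.array(p,float)-P[:3,3]));return q[:2]/q[2]
def tri(c1,p1,c2,p2):
    o1,d1=ray(c1,*p1);o2,d2=ray(c2,*p2)
    A=np.c_[d1,-d2];s=np.linalg.lstsq(A,o2-o1,rcond=None)[0]
    a=o1+d1*s[0];b=o2+d2*s[1];return (a+b)/2,np.linalg.norm(a-b)
E
python3 - <<'E'
from h import *
np.set_printoptions(precision=1,suppress=True)
for c in ('top','side'):
    im,cal=snap(c,c+'0');print(c,cal['pose'])
    for l in ('jig','bar1','offcut','bar1_tip','hole_a','clamp','collar','screwdriver'):
        print(l,[(round(d['conf'],2),round(d['position'][1]*640),round(d['position'][0]*400)) for d in env.look_for(c,l)])
print(env.state())
E
```

```text
pics
top [[ -0.   -1.    0.1 443.4]
 [ -1.    0.   -0.  110.4]
 [  0.   -0.1  -1.  909.5]
 [  0.    0.    0.    1. ]]
jig [(0.97, 145, 181), (0.89, 302, 205), (0.77, 303, 288)]
bar1 [(0.97, 464, 211), (0.75, 408, 210)]
offcut [(0.82, 358, 113)]
bar1_tip [(0.78, 407, 207), (0.56, 300, 201), (0.35, 463, 210)]
hole_a [(0.96, 300, 200), (0.79, 145, 177), (0.69, 303, 287)]
clamp [(0.8, 260, 118)]
collar [(0.7, 194, 273)]
screwdriver [(0.83, 455, 121), (0.28, 300, 201)]
side [[ -0.8  -0.4   0.5  50.4]
 [ -0.6   0.5  -0.6 739.8]
 [ -0.   -0.8  -0.6 716.6]
 [  0.    0.    0.    1. ]]
jig [(0.84, 312, 228), (0.64, 378, 261), (0.6, 182, 307), (0.54, 395, 163)]
bar1 [(0.58, 373, 182), (0.57, 399, 166)]
offcut [(0.67, 289, 176)]
bar1_tip [(0.77, 370, 183)]
hole_a [(0.88, 314, 230), (0.85, 380, 264), (0.8, 178, 314), (0.52, 399, 164)]
clamp [(0.93, 228, 211), (0.63, 288, 176)]
collar [(0.59, 305, 315)]
screwdriver [(0.66, 335, 139), (0.46, 230, 215)]
{'t': 0.9, 'joints': array([-1.3,  0.5,  1.6,  0. ,  1.1, -0.1]), 'qvel': array([ 0., -0.,  0.,  0.,  0.,  0.]), 'tau': array([ -0. , -61.2, -25.8,   0.1,   0. ,   0. ]), 'eef_pos': array([ 216. , -586.5,  214.7]), 'tcp_rot': array([3.1, 0. , 0.4]), 'ft_force': array([-0.2, -0.3, -0.3]), 'moment': array([-0., -0.,  0.]), 'grip_force': 0.0, 'opening': 1.0038269523264354}
```

```bash
python3 - <<'E'
import cv2
a=cv2.imread('pics/top0.png');cv2.imwrite('pics/top0c.png',cv2.resize(a[90:340,90:500],None,fx=1.95,fy=1.95,interpolation=cv2.INTER_CUBIC))
E
```

```text
(no output)
```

View pics/top0c.png

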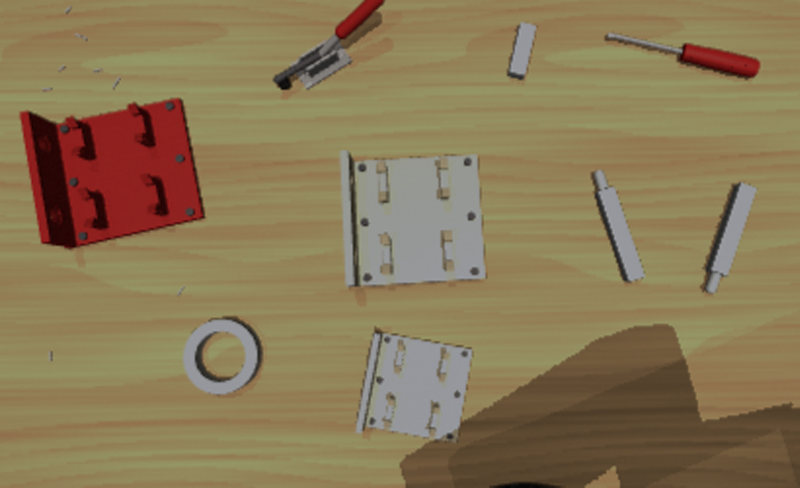

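View pics/side0.png

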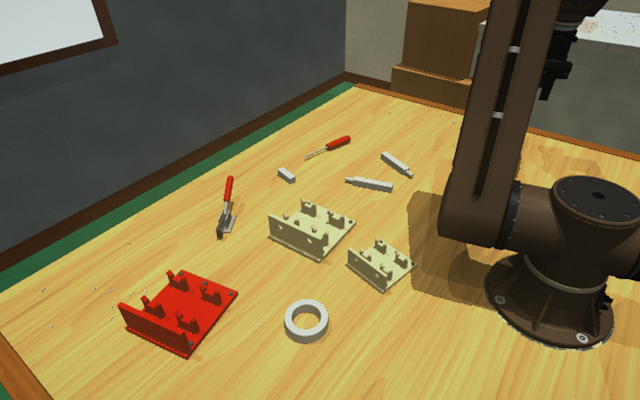

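The top view shows the wanted cream jig (larger one, not red) at about px (303,200), end plate on its left (+y world). The bars are at px (407,207), spigot away from the robot, and (464,211), spigot towards it. The side view agrees, and the small cream jig at side px (380,262) is the decoy.

```bash
python3 - <<'E'
from h import *
np.set_printoptions(precision=1,suppress=True)
cal=env.calibration('top')
f=lambda x,y:(x/1.95+90,y/1.95+90)
for n,(x,y),z in [('A tip',(598,172),11),('A end',(633,280),22),('B tip',(710,291),11),('B end',(747,185),22),
  ('base c1',(478,154),12),('base c2',(485,278),12),('plate top1',(345,151),76),('plate top2',(351,286),76),('collar',(222,356),28),('clamp',(325,60),30)]:
    print(n,atz(cal,*f(x,y),z))
s=env.state();print(s['eef_pos'],s['tcp_rot'])
w=env.calibration('wrist');print(w['K'],w['pose'])
E
```

```text
A tip [ 601.7 -109.7   11. ]
A end [ 462.5 -144.2   22. ]
B tip [ 446.9 -244.3   11. ]
B end [ 579.7 -296.5   22. ]
base c1 [627.7  44.1  12. ]
base c2 [469.1  39.6  12. ]
plate top1 [620.9 206.9  76. ]
plate top2 [461.2 200.6  76. ]
collar [381.4 361.6  28. ]
clamp [749.2 237.2  30. ]
[ 216.  -586.5  214.7] [3.1 0.  0.4]
[[317.2   0.  316.5]
 [  0.  317.2 194.4]
 [  0.    0.    1. ]] [[   0.3   -0.9   -0.3  288.7]
 [  -0.9   -0.3   -0.1 -560.5]
 [   0.     0.3   -1.   383.8]
 [   0.     0.     0.     1. ]]
```

>>> carry_out(series=[[0.55, 0.78, 0.1, -0.1], [0.55, 0.78, 0.1, -0.1], [0.55, 0.78, 0.1, -0.1], [0.55, 0.78, 0.1, -0.1], [0.55, 0.78, 0.1, -0.1]], fingers=-1)

```text
t: 1.4
eef_pos: [354.2, -389.9, 240.0]
tcp_rot: [3.141, -0.0, 0.3]
ft_force: [1.1, -0.4, -0.4]
opening: 1.0
grip_force: 0.0
```

>>> carry_out(series=[[0.55, 0.78, 0.1, -0.1], [0.55, 0.78, 0.1, -0.1], [0.55, 0.78, 0.1, -0.1], [0.55, 0.78, 0.1, -0.1], [0.55, 0.78, 0.1, -0.1]])

```text
t: 1.9
eef_pos: [491.8, -194.7, 265.1]
tcp_rot: [3.141, -0.0, 0.248]
ft_force: [0.1, -0.4, 0.4]
opening: 1.0
grip_force: 0.0
```

```bash
python3 - <<'E'
from h import *
np.set_printoptions(precision=2,suppress=True)
s=env.state();print(s['t'],s['eef_pos'],s['tcp_rot'],s['qvel'])
im,cal=snap('wrist','w1')
for l in ('jig','bar1','bar1_tip','hole_a'):
    print(l,[(round(d['conf'],2),round(d['position'][1]*640),round(d['position'][0]*400)) for d in env.look_for('wrist',l)])
E
```

```text
1.9 [ 491.85 -194.72  265.12] [ 3.14 -0.    0.25] [ 0.91  0.1  -0.29  0.    0.19  1.01]
jig [(0.82, 79, 59), (0.81, 54, 206)]
bar1 [(0.94, 380, 155), (0.77, 276, 123)]
bar1_tip [(0.6, 274, 120), (0.5, 78, 58)]
hole_a [(0.89, 56, 206), (0.68, 276, 122), (0.58, 76, 63)]
```

View pics/w1.png

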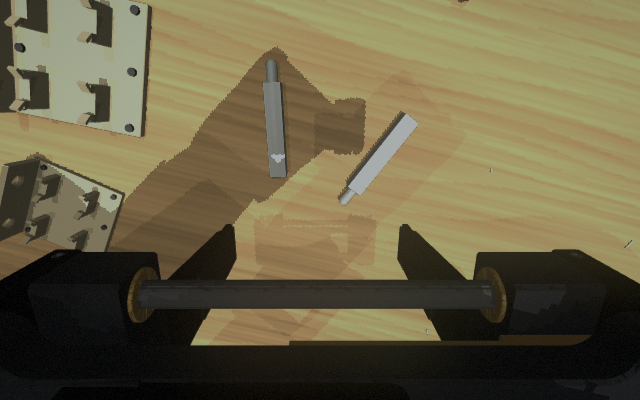

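Wrist view: bar A runs from tip (272,60) to plain end (277,177). Bar B has its tip at (344,202) and plain end near (408,118). The jig is at top left, with its base corner at (145,136).

```bash
python3 - <<'E'
from h import *
np.set_printoptions(precision=1,suppress=True)
s=env.state();print(s['t'],s['eef_pos'],s['tcp_rot'],abs(s['qvel']).max())
im,cal=snap('wrist','w2')
d=np.load('pics/top0.npz');ct={'K':d['K'],'pose':d['pose']};t=d['im']
def seg(im,box):
    x0,y0,x1,y1=box;c=im[y0:y1,x0:x1].astype(int)
    m=((c.max(2)-c.min(2)<25)&(c.max(2)>60)).astype(np.uint8)
    n,l,st,ce=cv2.connectedComponentsWithStats(m);k=1+st[1:,4].argmax()
    p=np.argwhere(l==k)[:,::-1]+[x0,y0]
    mu=p.mean(0);v=np.linalg.svd(p-mu,full_matrices=False)[2][0];q=(p-mu)@v
    return len(p),mu,mu+v*np.percentile(q,.3),mu+v*np.percentile(q,99.7)
for n,bt,bw in (('A',(385,170,425,240),(250,40,300,190)),('B',(445,175,485,250),(330,100,425,215))):
    a=seg(t,bt);b=seg(im,bw);print(n,a[0],b[0])
    for e in (2,3):
        pts=[tri(ct,a[e],cal,b[k]) for k in (2,3)]
        P=min(pts,key=lambda r:r[1]);print('end',a[e],'tri',P[0],P[1],'top@16',atz(ct,*a[e],16))
    for k in (2,3):print('  wrist',b[k],atz(cal,*b[k],16))
    print('  centre tri',tri(ct,a[1],cal,b[1]))
E
```

```text
2.15 [ 490.8 -196.6  264.5] [3.1 0.  0.2] 0.031508343467300776
A 515 1870
end [396.5 177.6] tri [ 602.2 -108.8   13.8] 1.004658790013385 top@16 [ 602.3 -108.2   16. ]
end [416.2 232.9] tri [ 463.6 -149.1   19.9] 1.4176127906649343 top@16 [ 464.2 -149.8   16. ]
  wrist [268.7  58.9] [ 601.5 -109.3   16. ]
  wrist [276.4 175.1] [ 462.  -149.3   16. ]
  centre tri (array([ 530.2, -129.9,   15.3]), np.float64(3.232754712312367))
B 532 1969
end [473.6 184.6] tri [ 579.1 -294.    30.7] 0.030334484746089314 top@16 [ 581.4 -300.7   16. ]
end [454.1 239.2] tri [ 446.8 -243.3   14. ] 0.2175928366891664 top@16 [ 446.9 -242.4   16. ]
  wrist [409.8 116.1] [ 579.6 -298.2   16. ]
  wrist [340.6 201.5] [ 447.3 -243.1   16. ]
  centre tri (array([ 518.6, -278.1,    1. ]), np.float64(2.439081515577493))
```

>>> carry_out(series=[[0.12, 0.26, -0.9, 0.08], [0.12, 0.26, -0.9, 0.08], [0.12, 0.26, -0.9, 0.08], [0.12, 0.26, -0.9, 0.08], [0.12, 0.26, -0.7, 0.08]])

```text
t: 2.7
eef_pos: [520.0, -132.4, 47.4]
tcp_rot: [-3.141, 0.001, 0.288]
ft_force: [0.3, -0.1, 1.3]
opening: 1.002
grip_force: 0.0
```

>>> carry_out(series=[[0, 0, -0.45, 0], [0, 0, -0.35, 0], [0, 0, -0.1, 0], [0, 0, 0, 0], [0, 0, 0, 0]])

```text
t: 3.2
eef_pos: [521.1, -132.3, 5.4]
tcp_rot: [3.141, -0.001, 0.289]
ft_force: [0.5, 0.5, -0.1]
opening: 0.997
grip_force: 0.0
```

>>> carry_out(series=[[0, 0, -0.04, 0], [0, 0, 0, 0], [0, 0, 0, 0], [0, 0, 0, 0], [0, 0, 0, 0]], fingers=1)

```text
t: 3.7
eef_pos: [521.0, -131.5, 2.8]
tcp_rot: [3.141, -0.0, 0.29]
ft_force: [-0.2, -0.1, -0.6]
opening: 0.636
grip_force: 0.0
```

>>> carry_out(series=[[0, 0, 0, 0], [0, 0, 0, 0], [0, 0, 0.3, 0], [0, 0, 0.8, 0], [0, 0, 0.8, 0]])

```text
t: 4.2
eef_pos: [520.5, -131.3, 98.2]
tcp_rot: [-3.14, 0.002, 0.29]
ft_force: [-0.6, -0.2, -0.1]
opening: 0.215
grip_force: 0.0
```

The fingers close slowly (about 0.75 s from open), so I lifted too early. The bar was not touched, so I'll reopen, go down and allow more time.

>>> carry_out(series=[[0, 0, 0, 0], [0, 0, 0, 0], [0, 0, 0, 0], [0, 0, -0.2, 0], [0, 0, -0.4, 0]], fingers=-0.2)

```text
t: 4.7
eef_pos: [521.1, -131.6, 66.7]
tcp_rot: [3.141, -0.0, 0.29]
ft_force: [0.3, -0.6, -0.3]
opening: 0.57
grip_force: 0.0
```

>>> carry_out(series=[[0, 0, -0.6, 0], [0, 0, -0.6, 0], [0, 0, -0.1, 0], [0, 0, 0, 0], [0, 0, 0, 0]])

```text
t: 5.2
eef_pos: [520.4, -131.3, 1.5]
tcp_rot: [-3.14, 0.002, 0.29]
ft_force: [-0.4, -0.1, 0.9]
opening: 0.6
grip_force: 0.0
```

>>> carry_out(series=[[0, 0, 0, 0], [0, 0, 0, 0], [0, 0, 0, 0], [0, 0, 0, 0], [0, 0, 0, 0]], fingers=1)

```text
t: 5.7
eef_pos: [521.0, -131.5, 2.7]
tcp_rot: [3.141, -0.0, 0.29]
ft_force: [0.7, -0.6, 0.3]
opening: 0.238
grip_force: 0.1
```

>>> carry_out(series=[[0, 0, 0, 0], [0, 0, 0, 0], [0, 0, 0.4, 0], [0, 0, 0.8, 0], [0, 0, 0.8, 0]])

```text
t: 6.2
eef_pos: [520.4, -131.3, 103.2]
tcp_rot: [-3.14, 0.002, 0.29]
ft_force: [0.7, -0.4, -1.0]
opening: 0.227
grip_force: 30.0
```

```bash
python3 - <<'E'
from h import *
s=env.state();print(s['eef_pos'],s['opening'],s['grip_force'])
im,cal=snap('wrist','w3')
E
```

```text
[ 520.3698901  -131.3126736   103.22205594] 0.22740360090005146 29.9823197722435
```

View pics/w3.png

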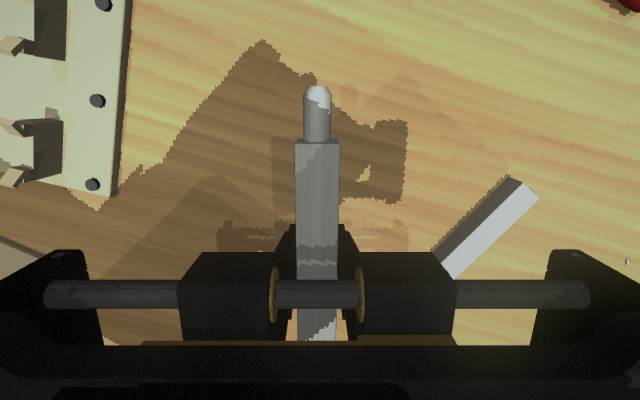

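Bar A is held straight: tip at (317,87), shoulder at (317,142), and the shaft lies along the tool x axis.

>>> carry_out(series=[[0.14, 0.22, 0.1, 0.84], [0.14, 0.22, 0.1, 0.84], [0.14, 0.22, 0.1, 0.84], [0.14, 0.22, 0.1, 0.84], [0.14, 0.22, 0.1, 0.84]])

```text
t: 6.75
eef_pos: [556.0, -76.0, 127.5]
tcp_rot: [-3.141, 0.0, 0.733]
ft_force: [-0.0, 0.2, -2.3]
opening: 0.231
grip_force: 30.0
```

>>> carry_out(series=[[0.14, 0.22, 0.1, 0.84], [0.14, 0.22, 0.1, 0.84], [0.14, 0.22, 0.1, 0.84], [0.14, 0.22, 0.1, 0.84], [0.14, 0.22, 0.1, 0.84]])

```text
t: 7.25
eef_pos: [591.0, -21.0, 152.4]
tcp_rot: [-3.141, 0.0, 1.173]
ft_force: [0.1, -0.2, -1.7]
opening: 0.229
grip_force: 30.0
```

>>> carry_out(series=[[0, 0.2, 0, 0.84], [0, 0.2, 0, 0.84], [0, 0, 0, 0.84], [0, 0, 0, 0.84], [0, 0, 0, 0.84]])

```text
t: 7.75
eef_pos: [590.7, -1.3, 152.2]
tcp_rot: [-3.141, -0.0, 1.613]
ft_force: [0.1, -0.1, -2.2]
opening: 0.226
grip_force: 30.0
```

```bash
python3 - <<'E'
from h import *
d=np.load('pics/w3.npz');c=dict(K=d['K'],pose=d['pose'])
for p in ((317,87),(317,142)):
    q=atz(c,*p,112 if p[1]<100 else 122)-[520.4,-131.3,0];print(q, np.hypot(*q[:2]),np.arctan2(q[1],q[0]))
env.read_camera('top')
s=env.state();print(s['t'],s['eef_pos'],s['tcp_rot'],abs(s['qvel']).max())
im,cal=snap('wrist','w4')
E
```

```text
[ 81.34894698  23.12300507 112.        ] 84.5714167935612 0.2769404363842532
[ 57.41629855  15.96811269 122.        ] 59.59540218625427 0.271256313397978
7.8 [590.71004023  -1.40984745 152.20774432] [-3.14098140e+00 -7.92845656e-05  1.61831074e+00] 0.17437457826577915
```

View pics/w4.png

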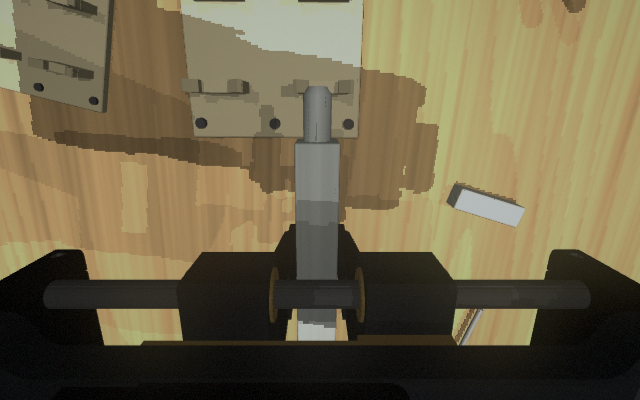

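The w4 view shows the jig's front base edge at row 137, from column 194 to 358, with screws at (201,123), (275,124), (348,124) and front saddle posts near row 86. The held bar points along the jig axis.

```bash
python3 - <<'E'
from h import *
np.set_printoptions(precision=1,suppress=True)
L=lambda n:(lambda d:(d['im'],dict(K=d['K'],pose=d['pose'])))(np.load(f'pics/{n}.npz'))
t,ct=L('top0');w,cw=L('w4')
def dark(im,p,r=6):
    x,y=map(round,p);c=im[y-r:y+r+1,x-r:x+r+1].max(2).astype(float);wt=np.clip(np.median(c)*.75-c,0,None)
    yy,xx=np.mgrid[-r:r+1,-r:r+1];return np.array([x+(wt*xx).sum()/wt.sum(),y+(wt*yy).sum()/wt.sum()])
f=lambda x,y:(x/1.95+90,y/1.95+90)
tp=[dark(t,f(*p),3) for p in ((467,162),(472,216),(474,271),(362,167),(365,222),(367,277))]
wp=[dark(w,p,7) for p in ((348,124),(275,124),(201,123))]
for i,p in enumerate(tp):
    print('screw top@14',atz(ct,*p,14),('wrist',atz(cw,*wp[i],14),'tri',tri(ct,p,cw,wp[i])) if i<3 else '')
for p in ((194,137),(358,137)):print('front corner',atz(cw,*p,12))
for p in ((193,86),(237,86),(305,86),(345,86)):print('post@50',atz(cw,*p,50))
d0=atz(ct,*f(345,151),76);d1=atz(ct,*f(351,286),76);print(d0,d1)
# sub-check: column profile of front edge
print(w[100:150,240].max(1) if 0 else [int(x) for x in w[128:145,240].max(1)],[int(x) for x in w[130,186:202].max(1)],[int(x) for x in w[130,350:370].max(1)])
E
```

```text
screw top@14 [617.9  59.4  14. ] ('wrist', array([617. ,  58.2,  14. ]), 'tri', (array([616. ,  59.4,  24. ]), np.float64(1.2043016960253004)))
screw top@14 [547.8  56.4  14. ] ('wrist', array([547.1,  55.3,  14. ]), 'tri', (array([547.5,  56.1,  17.2]), np.float64(1.0238151200192354)))
screw top@14 [478.5  53.8  14. ] ('wrist', array([478. ,  52.6,  14. ]), 'tri', (array([478.5,  53.3,  15.5]), np.float64(1.201934099559705)))
screw top@14 [612.7 193.6  14. ] 
screw top@14 [542.7 190.9  14. ] 
screw top@14 [473.6 188.1  14. ] 
front corner [469.6  38.4  12. ]
front corner [627.7  46.   12. ]
post@50 [485.6  84.   50. ]
post@50 [521.2  85.7  50. ]
post@50 [576.3  88.3  50. ]
post@50 [608.7  89.9  50. ]
[620.9 206.9  76. ] [461.2 200.6  76. ]
[138, 140, 140, 140, 140, 141, 138, 138, 114, 94, 135, 136, 137, 135, 135, 137, 136] [104, 104, 105, 104, 102, 106, 104, 104, 138, 138, 138, 139, 139, 137, 139, 138] [142, 141, 141, 141, 141, 141, 142, 126, 106, 125, 129, 134, 136, 138, 137, 136, 133, 136, 133, 130]
```

>>> carry_out(series=[[0, 0.5, 0, -0.08], [0, 0.7, 0, 0], [0, 0.7, 0, 0], [0, 0.38, -0.5, 0], [0, 0, -0.5, 0]])

```text
t: 8.35
eef_pos: [591.0, 114.9, 102.4]
tcp_rot: [3.14, -0.0, 1.601]
ft_force: [-0.1, -1.3, -3.1]
opening: 0.229
grip_force: 30.0
```

>>> carry_out(series=[[0, 0, -0.4, 0], [0, 0, -0.2, 0], [0, 0, 0, 0], [0, 0, 0, 0], [0, 0, 0, 0]])

```text
t: 8.85
eef_pos: [591.5, 112.4, 73.7]
tcp_rot: [3.14, -0.0, 1.6]
ft_force: [0.6, -0.4, -1.1]
opening: 0.23
grip_force: 30.0
```

```bash
python3 - <<'E'
from h import *
s=env.state();print(s['t'],s['eef_pos'],s['tcp_rot'],abs(s['qvel']).max())
im,cal=snap('wrist','w5')
E
```

```text
8.85 [591.52333639 112.37157858  73.69643093] [ 3.13987276e+00 -7.24252418e-05  1.60031852e+00] 0.004453820002512885
```

View pics/w5.png

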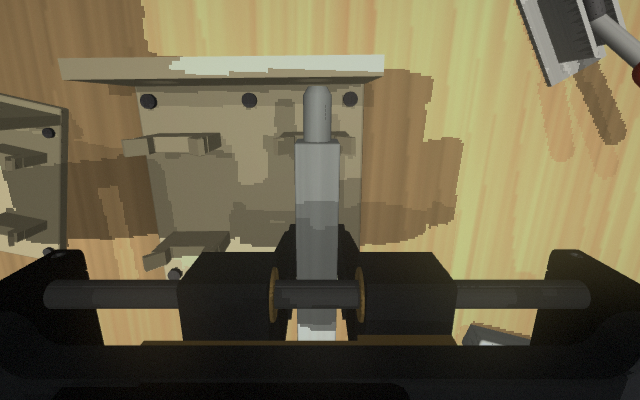

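The w5 view shows the plate's top face from (60,58) to (383,55), its inner edge at about row 75. The spigot tip at (317,87) is short of the plate and between the far row's saddle posts near (317,138).

```bash
python3 - <<'E'
from h import *
np.set_printoptions(precision=1,suppress=True)
d=np.load('pics/w5.npz');c=dict(K=d['K'],pose=d['pose']);w=d['im']
O=np.array([544.8,135.7]);a=np.deg2rad(92.25);R=np.array([[np.cos(a),-np.sin(a)],[np.sin(a),np.cos(a)]])
J=lambda p:np.r_[R.T@(p[:2]-O),p[2]]
for x in (150,280,350):print(x,[int(v) for v in w[50:88,x].max(1)])
print([int(v) for v in w[65,375:392].max(1)],[int(v) for v in w[65,52:70].max(1)])
for n,p,z in (('plate L',(60,68),76),('plate R',(384,64),76),('screw',(148,101),14),('screw',(249,100),14),('screw',(350,99),14)):print(n,J(atz(c,*p,z)))
print('tcp',J(d['pose'][:3,3]*0+np.array([591.5,112.4,73.7])),'bar tip',J(atz(c,317,87,82)),'shoulder',J(atz(c,317,142,93)))
b=cv2.resize(w[45:155,60:400],None,fx=2.3,fy=2.3,interpolation=cv2.INTER_CUBIC)
cv2.imwrite('pics/w5c.png',np.clip(b[:,:,::-1]*1.5,0,255))
E
```

```text
150 [187, 183, 126, 125, 125, 128, 127, 144, 147, 147, 150, 148, 149, 149, 148, 149, 149, 148, 148, 148, 149, 148, 150, 148, 150, 149, 151, 151, 142, 58, 59, 72, 74, 67, 59, 61, 82, 100]
280 [192, 191, 191, 190, 192, 192, 203, 202, 204, 204, 202, 203, 203, 203, 204, 202, 203, 202, 197, 154, 153, 154, 153, 154, 154, 155, 150, 105, 62, 63, 63, 62, 60, 63, 68, 106, 104, 107]
350 [190, 192, 189, 192, 193, 202, 202, 202, 201, 200, 202, 202, 202, 203, 202, 203, 203, 200, 203, 202, 196, 157, 155, 155, 156, 155, 129, 67, 69, 68, 66, 67, 67, 71, 99, 112, 140, 139]
[202, 201, 202, 202, 202, 201, 201, 201, 200, 190, 193, 193, 191, 192, 192, 191, 192] [126, 129, 133, 135, 137, 136, 139, 143, 143, 142, 143, 141, 144, 145, 143, 142, 143, 143]
plate L [69.6 79.8 76. ]
plate R [ 70.  -79.1  76. ]
screw [54.4 70.6 14. ]
screw [54.4  0.7 14. ]
screw [ 54.4 -69.1  14. ]
tcp [-25.1 -45.7  73.7] bar tip [ 59.3 -46.2  82. ] shoulder [ 34.3 -45.9  93. ][ WARN:0@0.678] global loadsave.cpp:1063 imwrite_ Unsupported depth image for selected encoder is fallbacked to CV_8U.
```

View pics/w5c.png

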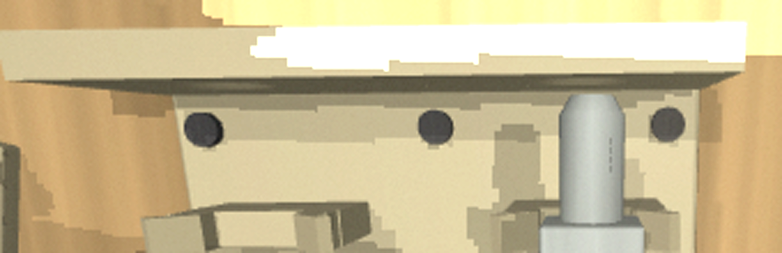

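The fit is within 1 mm. Shift 1 mm in −x and lower the bar into the saddles.

>>> carry_out(series=[[-0.02, 0, -0.2, 0.09], [0, 0, -0.2, 0], [0, 0, -0.15, 0], [0, 0, -0.06, 0], [0, 0, 0, 0]])

```text
t: 9.4
eef_pos: [589.5, 112.4, 42.6]
tcp_rot: [-3.141, 0.0, 1.61]
ft_force: [-5.6, -1.2, 12.3]
opening: 0.232
grip_force: 30.0
```

>>> carry_out(series=[[0, 0.2, 0, 0], [0, 0.15, 0, 0], [0, 0, 0, 0], [0, 0, 0, 0], [0, 0, 0, 0]])

```text
t: 9.9
eef_pos: [590.6, 130.4, 42.7]
tcp_rot: [3.14, -0.0, 1.61]
ft_force: [0.0, 2.9, 7.1]
opening: 0.229
grip_force: 30.0
```

>>> carry_out(series=[[-0.02, 0.12, 0, 0], [0, 0.1, 0, 0], [0, 0.04, 0, 0], [0, 0.02, 0, 0], [0, 0, 0, 0]])

```text
t: 10.4
eef_pos: [589.7, 143.1, 42.7]
tcp_rot: [3.14, 0.001, 1.611]
ft_force: [0.6, -7.6, 8.6]
opening: 0.233
grip_force: 30.0
```

>>> carry_out(series=[[0, 0.03, 0, 0], [0, 0.02, 0, 0], [0, 0.02, 0, 0], [0, 0, 0, 0], [0, 0, 0, 0]])

```text
t: 10.9
eef_pos: [589.7, 143.7, 42.6]
tcp_rot: [3.141, 0.004, 1.611]
ft_force: [-0.3, -28.4, 10.0]
opening: 0.231
grip_force: 30.0
```

Contact at the expected travel: force rose to 28 N without further motion. Release and lift.

>>> carry_out(series=[[0, 0, 0, 0], [0, 0, 0, 0], [0, 0, 0, 0], [0, 0, 0, 0], [0, 0, 0, 0]], fingers=-0.3)

```text
t: 11.4
eef_pos: [588.9, 147.8, 42.0]
tcp_rot: [-3.142, -0.0, 1.611]
ft_force: [0.9, 0.9, 0.3]
opening: 0.591
grip_force: 0.0
```

>>> carry_out(series=[[0, 0, 0.3, 0], [0, 0, 0.8, 0], [0, 0, 0.8, 0], [0, -0.6, 0.5, 0.8], [0, -0.9, 0, 1]])

```text
t: 11.9
eef_pos: [590.4, 73.4, 167.1]
tcp_rot: [3.134, 0.001, 1.806]
ft_force: [0.9, 0.3, -1.1]
opening: 0.651
grip_force: 0.0
```

```bash
python3 - <<'E'
from h import *
np.set_printoptions(precision=2,suppress=True)
s=env.state();print(s['t'],s['eef_pos'],s['tcp_rot'],s['opening'])
im,cal=snap('wrist','w6')
im,cal=snap('side','side1')
c=im[190:280,250:370];cv2.imwrite('pics/c6.png',np.vstack([cv2.resize(np.load('pics/w6.npz')['im'][:,:],(560,350)),cv2.resize(c,(560,245),interpolation=cv2.INTER_CUBIC)])[:,:,::-1])
E
```

```text
11.9 [590.38  73.4  167.13] [3.13 0.   1.81] 0.6509388930427377
```

View pics/c6.png

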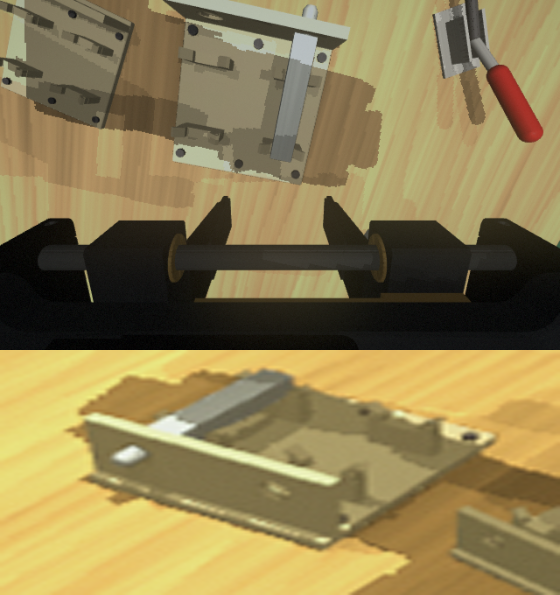

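Bar A is home: the wrist view shows it lying in the far row, and the side view shows the spigot out through the plate. On to bar B.

>>> carry_out(series=[[-0.13, -0.69, 0, 0.9], [-0.13, -0.69, 0, 0.9], [-0.13, -0.69, 0, 0.9], [-0.13, -0.69, 0, 0.9], [-0.13, -0.69, 0, 0.9]])

```text
t: 12.5
eef_pos: [556.2, -100.9, 163.0]
tcp_rot: [3.141, 0.0, 2.274]
ft_force: [0.7, 0.7, 0.0]
opening: 0.649
grip_force: 0.0
```

>>> carry_out(series=[[-0.13, -0.69, 0, 0.9], [-0.13, -0.69, 0, 0.9], [-0.13, -0.69, -0.5, 0.9], [-0.13, -0.69, -0.5, 0.9], [-0.13, -0.69, -0.5, 0.9]])

```text
t: 13.0
eef_pos: [523.9, -273.6, 87.3]
tcp_rot: [-3.142, 0.001, 2.745]
ft_force: [0.2, -0.5, -0.3]
opening: 0.656
grip_force: 0.0
```

>>> carry_out(series=[[0, 0, 0, 0], [0, 0, 0, 0], [0, 0, 0, 0], [0, 0, 0, 0], [0, 0, 0, 0]])

```text
t: 13.5
eef_pos: [524.5, -271.7, 88.0]
tcp_rot: [-3.142, 0.001, 2.742]
ft_force: [0.1, -0.6, -0.3]
opening: 0.652
grip_force: 0.0
```

>>> carry_out(series=[[0, -0.08, -0.6, 0], [0, 0, -0.6, 0], [0, 0, -0.4, 0], [0, 0, -0.1, 0], [0, 0, 0, 0]])

```text
t: 14.0
eef_pos: [524.1, -276.1, 2.1]
tcp_rot: [3.141, -0.001, 2.742]
ft_force: [0.4, -0.2, 1.3]
opening: 0.649
grip_force: 0.0
```

>>> carry_out(series=[[0, 0, 0, 0], [0, 0, 0, 0], [0, 0, 0, 0], [0, 0, 0, 0], [0, 0, 0, 0]], fingers=1)

```text
t: 14.5
eef_pos: [524.1, -276.6, 2.5]
tcp_rot: [3.142, 0.0, 2.741]
ft_force: [0.1, -0.3, 0.1]
opening: 0.29
grip_force: 0.0
```

>>> carry_out(series=[[0, 0, 0, 0], [0, 0, 0, 0], [0, 0, 0, 0], [0, 0, 0, 0], [0, 0, 0, 0]])

```text
t: 15.0
eef_pos: [524.1, -276.5, 2.4]
tcp_rot: [3.141, 0.0, 2.741]
ft_force: [-0.1, 2.0, 5.6]
opening: 0.228
grip_force: 30.0
```

>>> carry_out(series=[[0, 0, 0.4, 0], [0, 0, 0.8, 0], [0, 0, 0.8, 0], [-0.04, 0.64, 0.4, -0.9], [-0.04, 0.64, 0, -0.9]])

```text
t: 15.5
eef_pos: [520.7, -212.9, 124.7]
tcp_rot: [3.141, 0.004, 2.548]
ft_force: [0.0, -0.4, -2.6]
opening: 0.228
grip_force: 30.0
```

>>> carry_out(series=[[-0.04, 0.64, 0, -0.9], [-0.04, 0.64, 0, -0.9], [-0.04, 0.64, 0, -0.9], [-0.04, 0.64, 0, -0.9], [-0.04, 0.64, 0, -0.9]])

```text
t: 16.0
eef_pos: [509.6, -51.4, 121.9]
tcp_rot: [-3.141, -0.0, 2.078]
ft_force: [-0.0, 0.0, -1.4]
opening: 0.231
grip_force: 30.0
```

>>> carry_out(series=[[-0.04, 0.64, 0, -0.9], [-0.04, 0.64, 0, -0.9], [-0.04, 0.64, 0, -0.9], [-0.04, 0.6, 0, -0.9], [-0.04, 0.4, 0, -0.9]])

```text
t: 16.5
eef_pos: [499.5, 95.1, 121.9]
tcp_rot: [-3.141, 0.0, 1.608]
ft_force: [-0.0, -0.1, -1.8]
opening: 0.229
grip_force: 30.0
```

>>> carry_out(series=[[0, 0, 0, 0], [0, 0, 0, 0], [0, 0, 0, 0], [0, 0, 0, 0], [0, 0, 0, 0]])

```text
t: 17.0
eef_pos: [500.1, 92.8, 122.1]
tcp_rot: [3.142, 0.0, 1.61]
ft_force: [0.4, 0.1, -1.1]
opening: 0.229
grip_force: 30.0
```

```bash
python3 - <<'E'
from h import *
np.set_printoptions(precision=2,suppress=True)
s=env.state();print(s['t'],s['eef_pos'],s['tcp_rot'],s['opening'])
snap('wrist','w7')
E
```

```text
17.0 [500.08  92.81 122.13] [3.14 0.   1.61] 0.22863831531332418
```

View pics/w7.png

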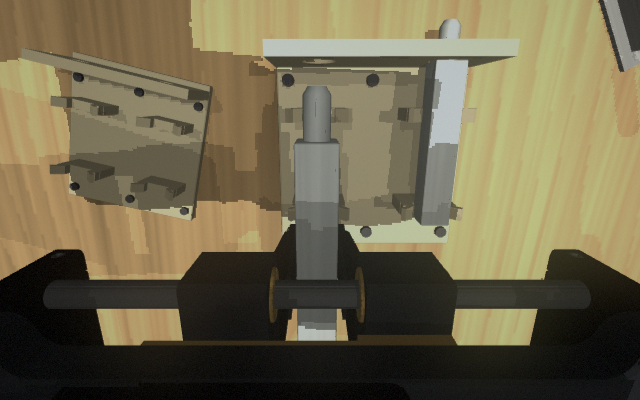

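Bar B is held exactly as bar A was: tip at (317,87), shoulder at (317,142). It is aligned over the near row, and bar A shows home on the right with its shoulder on the plate at about (449,62).

>>> carry_out(series=[[0.02, 0.2, -0.2, 0], [0, 0.12, -0.4, 0], [0, 0, -0.2, 0], [0, 0, -0.1, 0], [0, 0, 0, 0]])

```text
t: 17.55
eef_pos: [500.7, 109.5, 76.5]
tcp_rot: [-3.14, 0.0, 1.611]
ft_force: [-0.2, -0.5, -1.0]
opening: 0.228
grip_force: 30.0
```

>>> carry_out(series=[[0, 0, -0.2, 0], [0, 0, -0.2, 0], [0, 0, -0.2, 0], [0, 0, -0.08, 0], [0, 0, 0, 0]])

```text
t: 18.05
eef_pos: [500.8, 109.4, 42.7]
tcp_rot: [-3.141, 0.0, 1.61]
ft_force: [0.4, 0.2, -1.8]
opening: 0.231
grip_force: 30.0
```

>>> carry_out(series=[[0, 0.15, -0.01, 0], [-0.01, 0.15, 0, 0], [0, 0.06, 0, 0], [0, 0, 0, 0], [0, 0, 0, 0]])

```text
t: 18.55
eef_pos: [500.5, 127.7, 42.7]
tcp_rot: [3.141, 0.0, 1.611]
ft_force: [-0.4, -1.0, -1.2]
opening: 0.229
grip_force: 30.0
```

>>> carry_out(series=[[-0.01, 0.12, 0, 0], [0, 0.09, 0, 0], [0, 0.03, 0, 0], [0, 0.02, 0, 0], [0, 0, 0, 0]])

```text
t: 19.05
eef_pos: [500.0, 139.5, 42.7]
tcp_rot: [-3.141, 0.001, 1.611]
ft_force: [0.2, -12.5, -0.1]
opening: 0.228
grip_force: 30.0
```

>>> carry_out(series=[[0, 0.03, 0, 0], [0, 0.02, -0.01, 0], [0, 0.01, 0, 0], [0, 0, 0, 0], [0, 0, 0, 0]])

```text
t: 19.55
eef_pos: [500.0, 140.6, 42.4]
tcp_rot: [-3.141, 0.003, 1.611]
ft_force: [0.7, -32.2, 3.9]
opening: 0.231
grip_force: 30.0
```

>>> carry_out(series=[[0, 0, 0, 0], [0, 0, 0, 0], [0, 0, 0, 0], [0, 0, 0, 0], [0, 0, 0, 0]], fingers=-0.3)

```text
t: 20.05
eef_pos: [499.9, 143.8, 42.1]
tcp_rot: [3.142, -0.0, 1.611]
ft_force: [0.6, 0.0, -0.2]
opening: 0.591
grip_force: 0.0
```

>>> carry_out(series=[[0, 0, 0.3, 0], [0, 0, 0.8, 0], [0, 0, 0.8, 0], [0, -0.6, 0.5, 0], [0, -0.6, 0, 0]])

```text
t: 20.55
eef_pos: [501.2, 83.5, 165.4]
tcp_rot: [3.136, 0.0, 1.613]
ft_force: [0.7, -0.3, -1.5]
opening: 0.651
grip_force: 0.0
```

```bash
python3 - <<'E'
from h import *
s=env.state();print(s['t'],s['eef_pos'],s['opening'])
w,_=snap('wrist','w8')
im,cal=snap('side','side2')
cv2.imwrite('pics/c8.png',np.vstack([cv2.resize(w[:230],(700,252)),cv2.resize(im[190:280,250:400],(560,336),interpolation=cv2.INTER_CUBIC)[:, :] if 0 else cv2.resize(im[190:280,250:400],(700,340),interpolation=cv2.INTER_CUBIC)])[:,:,::-1])
E
```

```text
20.55 [501.17640012  83.51572776 165.44638345] 0.6506742435964344
```

View pics/c8.png

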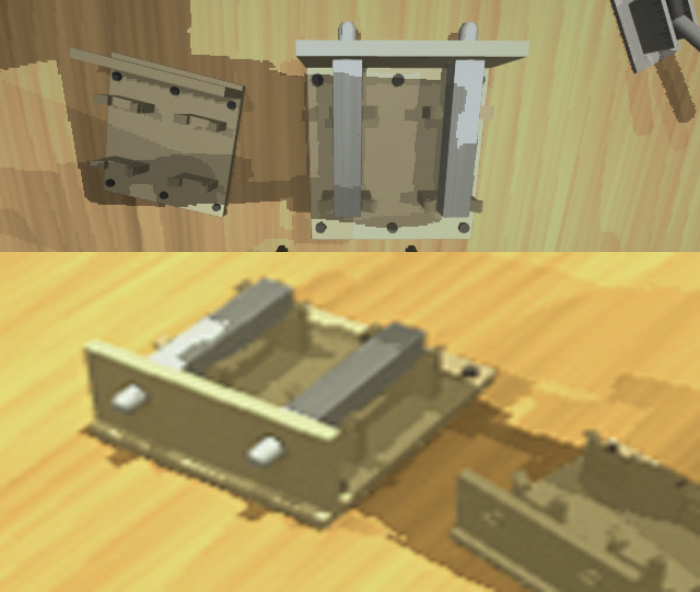

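Both bars are home: both spigots come equally far through the plate, and both plain ends are level at crop row 216. One check of the plain ends (expected jig x = −55), then I hand in.

```bash
python3 - <<'E'
from h import *
d=np.load('pics/w8.npz');c=dict(K=d['K'],pose=d['pose'])
O=np.array([544.8,135.7]);a=np.deg2rad(92.25);R=np.array([[np.cos(a),-np.sin(a)],[np.sin(a),np.cos(a)]])
ok=[]
for p in ((348,216),(454,216)):
    q=atz(c,p[0]*640/700,p[1]*230/252,62);j=R.T@(q[:2]-O);print(j);ok.append(abs(j[0]+55)<4)
if all(ok): print(env.job_done())
E
```

```text
[-54.46834994  44.2262665 ]
[-54.34960421 -42.81922537]
the job is handed in; nothing more can be done
None
```

Both bars are in the drill jig, one in each row, with their spigots through the plate holes and their shoulders against the plate; the job was handed in at about 21 s and the other things on the bench were not touched.

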